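# Free the pawl of a cell press and lower its platen

### The arm

A 6-joint arm with a two-finger parallel gripper is mounted at the origin on the work surface. World frame = base frame: x ahead of the robot, y to its left, z up, the work surface at z = 0. Lengths are in m, angles in rad, forces in N, time in s.
With the tool pointing down it reaches from about 0.4 to 0.825 m from the base axis. Payload 7 kg.
Tool frame: the origin (TCP) lies at the very end of the fingers, on their centre line; the grasp point (between the pads) lies arm.grip_point_offset behind it (arm.grip_point_offset is the distance from the TCP to the grasp point, in m); z points along the fingers, y is the line along which they close (so a half turn about z gives the same grasp; the last joint's range is limited). The gripper opens to 88 mm and grips with 3 to 60 N. Pads are 19 mm wide; open, the fingers measure 130 mm over their backs; the gripper's body (78 mm by 193 mm) begins 47 mm behind the grasp point.
Start: joints at [1.485, 0.359, 0.012, 0, -1.224, -0.288], TCP at [0.246, 0.628, 0.227] pointing down, gripper open.
Joint ranges: [-3.07, 3.07], [-1.43, 2.12], [-1.02, 1.25], [-3.03, 1.67], [-3.05, -0], [-3.03, 3.03]. Speed limits (rad/s): [2.39, 2.39, 3.01, 3.14, 3.14, 3.14].

### API

Orientations are given as [roll, pitch, yaw] about the fixed x, y, z axes, in that order (R = Rz(yaw) Ry(pitch) Rx(roll)).
In Python, from station import arm gives the robot as it stands.
- The arm moves only by the shell command python3 -m crank 'ROWS' [OPENING] [FORCE]. ROWS is JSON, a list of rows, each an object of numbers: "dx", "dy", "dz": the shift along the tool's x, y, z in cm; "wx", "wy", "wz": the turn, a rotation vector about the tool's x, y, z in degrees. A call has exactly 10 rows; each row is the pose to reach, as a shift and turn from the pose commanded when the call began, along the tool's axes at that moment; what a row does not reach only later rows make up. A row lasts 1/8 s, in which the tool goes at most 62.5 mm and 10.7 degrees, less where a joint would pass 70% of its speed; a pose out of reach is approached as far as the arm can. A call with a gripper value outside its range is refused whole. OPENING is the finger opening in cm, from 0 to 8.76, set as the call begins (- or left out, the last holds). The fingers move at their own pace and stop on an object; FORCE is the grip in N (left out, the last holds). Time passes only in rows, so rows that repeat a pose let the fingers close, or fill a call up. It gives the time, the measured TCP pose, the force, the opening and the grip force at its end, in the units of the state.
- arm.get_state(): the state, without advancing time (a new reading comes with each control period).
- arm.grab_frame(name): name is "scene" or "side" or "wrist"; returns the picture (480x640x3 uint8, red, green, blue); there is no depth.
- arm.calibration(name): a dict with "fx", "fy", "cx", "cy" (pixels), "dist_coeffs" ([k1, k2, p1, p2, k3] as OpenCV has them; the pictures are not rectified), "world_from_camera" (4x4, takes a point from camera to world coordinates). Camera axes: x right, y down, z forward; pixel columns grow to the right and rows downward; lengths in m; the calibration is good to about 2 mm. A picture is of the moment at which its call begins: read the wrist's pose just before it. calibration takes no time and is no camera call; for the wrist camera it gives the pose at the moment of the call.
- arm.job_done(): hands the job in; it is judged then, once.
Trained networks look in the newest picture that a camera, given by its name, has taken for a name from the list of things; names that differ only in an ending like _2 or _b are one class to them, and where a whole thing is asked for, a point or a joint stands for the part that bears it (a point fixed in the world has none). Each returns a list of dicts, best first, with "confidence" (0 to 1); they miss things now and then, are a little off and sometimes report something else, mostly with a low value. They report only what shows in the picture. A call takes as long as a camera call. They do not tell look-alikes from the thing itself.
- arm.find_in(camera, query): "centre" ([x, y, z] in m, in world coordinates, good to about 4 mm: the middle of the surface that is visible of it).
- arm.masks_of(camera, query): "pixels" (480x640 bool, what is visible of it).
- arm.mark_of(camera, query): "centre" ([x, y, z] in m, in world coordinates, good to about 4 mm: a listed point, or the origin of a listed thing).
The state is a dict: "t": time; "q": joint angles; "qd": joint speeds; "joint_efforts": joint torques, N m; "eef_pos": TCP position; "ee_rot": TCP orientation; "force": force on the tool from outside, world axes, zero at the start; "moment": the same for the moment, N m; "width": finger opening in m; "gripper_force": force on a finger pad.
Only numpy, scipy, OpenCV 4.12 (cv2) and the standard library are available. Lean on these libraries where they do the work, as an engineer would, in place of code of your own. Each camera call takes 0.05 s, during which the arm holds its last target. There are 200 camera calls.

### The job

Take the release rod from the tray and, with the rod and never the gripper, flick the press's pawl up from underneath and right over its hinge so that it stays thrown back. Then gently press the platen down by its knob until it is fully home on the cell, and see that the rod ends up lying in its tray again. Leave everything else on the bench where it is.

Things in the scene. Friction and masses are not known exactly. Their poses are not given: they have to be found in the camera images.
- press: Battery-cell press, fixed to the bench: dark base plate 200 (its x) by 230 (y) by 15 mm; origin at its underside, 20 mm to -y of its middle; z up. An upright aluminium plate, 155 mm long in x, 180 mm high, stands at y -20 to -4 mm. On its -y side: pawl and dark toothed rack (x -44 to -18, y -46 to -28 mm), the rack part of the platen. On its +y side: nest, flat cell (top at 43 mm), platen over it.
- pawl_hinge (a point): Middle of the pawl's hinge pin (10 mm thick, along press y), at x 30, y -52, z 90 mm in the press frame; press axes. The pin ends at y -80 mm. The pawl turns on it: a steel strip 44 mm wide in y (y -74 to -30 mm), 10 mm thick, 80 mm from hinge axis to nose, with a round hub of 10 mm radius on the pin. The -y side of the pawl is open.
- pawl_edge (a point): Outer (-y) end of the pawl's rounded nose, 76 mm from the hinge axis; moves with it. Engaged, the pawl leans from the hinge up towards press -x at 50 degrees above level, nose under a rack tooth, and this point is at x -19, y -74, z 148 mm in the press frame. The pawl's outer 28 mm (y -74 to -46 mm) stick out beyond the rack, so a rod along press y fits in beneath it from the -y side.
- pawl (a joint): Angle of the pawl, rad: 0 engaged, grows as it is lifted and turns towards press +x, 1.7 at its stop, thrown back. It is upright at 0.70; short of that it falls back, beyond that its own weight (100 g) carries it to the stop, where it stays.
- platen (a joint): How far the platen has come down, m: 0 at the top, 0.050 fully home on the cell; starts at 0 to 0.003. A drag brake holds it wherever it is left; it takes about 5 N downward, 4 to 10 N in motion, to lower it. With the pawl engaged it is stopped within 9 mm.
- knob_top (a point): Centre of the flat top of the grey knob (40 mm diameter, 26 mm high) on a 20 mm stem on the platen, at x 0, y 66 mm in the press frame, 189 mm above the bench when raised, 139 mm when home. It is pressed from above. The press's upright plate (180 mm high) is 70 mm away towards -y.
- rod: Loose release rod, 150 g: black handle 80 mm long, 16 mm square, with a steel shaft of 8 mm diameter, 150 mm long, out of its +x end. Origin at the middle of the handle's underside, x along the shaft to its tip, z up. It starts lying in the tray, its tip roughly towards the press (+y).
- rod_grip (a point): Point on the handle's axis 25 mm from its middle towards the shaft, near the centre of mass: a good place to grip, across the handle, from above. 8 mm above what the rod lies on.
- rod_tip (a point): End of the shaft, on its axis, 165 mm from rod_grip.
- tray: Flat aluminium tray fixed to the bench, 180 mm (x) by 300 mm (y), floor 4 mm thick, rim 12 mm high and 4 mm thick; origin under its centre.
- nut: Brass terminal nut, 22 mm diameter, 14 mm high, standing in the tray near a far corner, beside the rod's tip; origin under its centre. Bystander.
- bottle: White bottle, 60 mm diameter, 150 mm high; origin under its centre. Bystander.
- jar: Small clear jar, 48 mm diameter, 40 mm high; origin under its centre. Bystander.
- screwdriver: Screwdriver with a grey handle, lying beyond the tray, its tip to the left; origin under its middle. Bystander.
Mind the look-alikes: they are no part of the job. Of the things that look like the rod, take the one that is farthest to the robot's left at the start.

How it is judged:
By the outcome, as a careful person would: the job done as asked, in the order asked, and still so for the second after the job is handed in, with the robot touching nothing.
It also fails if it takes over 48 s, if anything falls off the work surface, if the arm or the gripper's body presses on something with over 40 N, if the wrist force passes 120 N, or if a joint passes its speed limit or range.

## Working session

There is one attempt and no reset: what is moved stays moved. The work goes in short steps, Python scripts to look and compute and a shell command to move; the robot and the scene stay as the last step left them, time stands still between calls to the robot, and variables do not carry over. Pictures are saved under pics/ and viewed, at most 10 in all, crops included, and the job is handed in when it is done.

```bash
mkdir -p pics; ls
python3 - <<'E'
from station import arm
import cv2,numpy as np
s=arm.get_state();print(s['t'],s['eef_pos'],s['ee_rot'],s['width'],arm.grip_point_offset)
for c in ("scene","side"):
    im=arm.grab_frame(c);cv2.imwrite(f"pics/{c}0.png",im[:,:,::-1])
    print(c,np.round(arm.calibration(c)["world_from_camera"],3).tolist(), arm.calibration(c)["fx"])
    for q in ("rod","press","tray","nut","pawl_hinge","pawl_edge","knob_top","rod_grip","rod_tip","bottle","jar","screwdriver"):
        try:print(q,[(np.round(d["centre"],3).tolist(),round(d["confidence"],2)) for d in arm.mark_of(c,q)])
        except Exception as e:print(q,e)
E
```

```text
pics
0.0 [0.24630834 0.62792549 0.22562426] [ 3.13993968e+00 -1.23381379e-04 -3.73889958e-01] 0.08753079192647835 0.0188
scene [[0.267, 0.726, -0.634, 1.516], [0.964, -0.191, 0.186, -0.415], [0.014, -0.66, -0.751, 1.236], [0.0, 0.0, 0.0, 1.0]] 614.2177475320473
rod [([0.59, -0.578, -0.001], 0.85), ([0.516, -0.326, 0.002], 0.77)]
press [([0.591, 0.163, 0.003], 0.82), ([0.573, -0.148, 0.002], 0.35)]
tray [([0.513, -0.256, -0.002], 0.74)]
nut [([0.574, -0.154, 0.002], 0.44)]
pawl_hinge [([0.602, 0.103, 0.088], 0.59)]
pawl_edge [([0.554, 0.097, 0.154], 0.78)]
knob_top [([0.608, 0.224, 0.191], 0.76), ([0.576, -0.154, 0.002], 0.45)]
rod_grip [([0.519, -0.308, 0.011], 0.86), ([0.563, -0.572, 0.012], 0.73)]
rod_tip [([0.407, -0.553, 0.009], 0.76), ([0.528, -0.138, 0.015], 0.7)]
bottle [([0.694, -0.383, -0.002], 0.75)]
jar [([0.714, -0.046, 0.001], 0.65)]
screwdriver [([0.714, -0.172, 0.001], 0.79)]
side [[0.673, -0.583, 0.456, 0.053], [-0.74, -0.518, 0.43, -0.657], [-0.015, -0.626, -0.779, 1.071], [0.0, 0.0, 0.0, 1.0]] 560.5611141106759
rod [([0.582, -0.58, 0.004], 0.8), ([0.516, -0.326, 0.005], 0.76), ([0.588, 0.162, 0.0], 0.66)]
press [([0.59, 0.164, 0.0], 0.73)]
tray [([0.516, -0.255, -0.0], 0.79)]
nut [([0.57, -0.149, 0.002], 0.61)]
pawl_hinge [([0.602, 0.099, 0.089], 0.85)]
pawl_edge []
knob_top [([0.61, 0.227, 0.186], 0.92)]
rod_grip [([0.514, -0.304, 0.017], 0.67), ([0.564, -0.577, 0.005], 0.6), ([0.722, -0.174, -0.001], 0.23)]
rod_tip [([0.527, -0.138, 0.009], 0.8), ([0.402, -0.554, 0.007], 0.61)]
bottle [([0.524, -0.137, 0.009], 0.72)]
jar [([0.712, -0.042, 0.002], 0.7), ([0.699, -0.385, 0.002], 0.26), ([0.608, 0.226, 0.187], 0.15)]
screwdriver [([0.721, -0.173, -0.001], 0.78), ([0.697, -0.382, 0.001], 0.72)]
```

View pics/scene0.png

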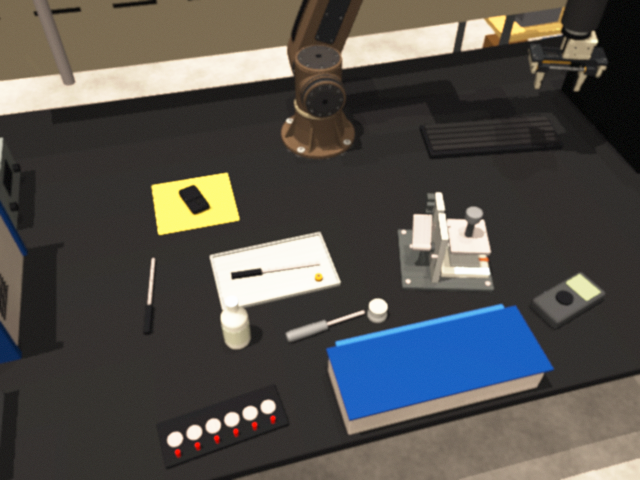

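View pics/side0.png

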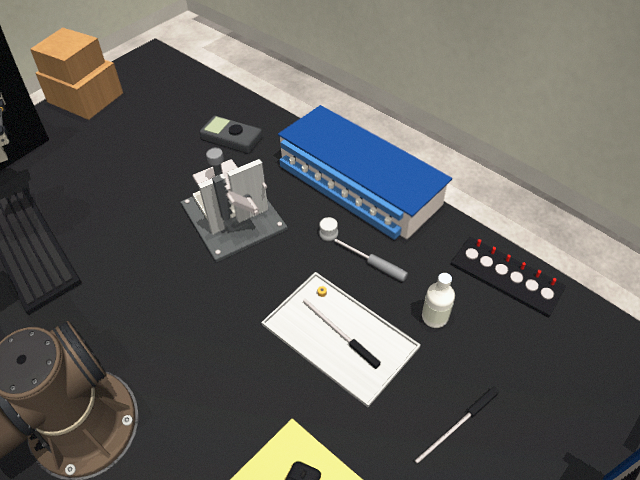

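Look-alikes for the rod, in scene pixels: the rod in the tray (handle 245,274, tip 320,265), the loose rod to the right (150,295) and the screwdriver (325,325). The tray one lies farthest to the robot's left (y ≈ -0.31, against -0.58), so I choose it. A close crop will check that choice.

```bash
cat > h.py <<'E'
from station import arm
import numpy as np, cv2
from scipy.spatial.transform import Rotation as R
def to(pos,yaw_deg):
    "rows' final shift (cm) and turn (deg) from the present pose to TCP pos, pointing down, at yaw"
    s=arm.get_state(); r=R.from_euler('xyz',s['ee_rot']); g=R.from_euler('xyz',[180,0,yaw_deg],degrees=True)
    d=r.inv().apply(np.array(pos)-s['eef_pos'])*100
    w=(r.inv()*g).as_rotvec(degrees=True)
    print('d cm',np.round(d,2),'w deg',np.round(w,1),'t',round(s['t'],2),'F',np.round(s['force'],1))
def marks(c,qs):
    out={}
    for q in qs:
        out[q]=[(np.round(d["centre"],4).tolist(),round(d["confidence"],2)) for d in arm.mark_of(c,q)[:2]]
        print(c,q,out[q])
    return out
def pix(c,u,v,z,T=None,cal=None):
    "world point at height z seen at pixel"
    k=cal or arm.calibration(c);K=np.array([[k['fx'],0,k['cx']],[0,k['fy'],k['cy']],[0,0,1.]])
    p=cv2.undistortPoints(np.array([[[u,v]]],float),K,np.array(k['dist_coeffs'])).ravel()
    T=np.array(k['world_from_camera']);d=T[:3,:3]@[*p,1];o=T[:3,3]
    return o+d*(z-o[2])/d[2]
E
python3 -m crank '[{"dx":3.68,"dy":4.78,"dz":-0.6,"wz":7.2},{"dx":7.36,"dy":9.56,"dz":-1.2,"wz":14.4},{"dx":11.04,"dy":14.34,"dz":-1.8,"wz":21.6},{"dx":14.7,"dy":19.1,"dz":-2.4,"wz":28.8},{"dx":18.4,"dy":23.9,"dz":-3,"wz":36},{"dx":22.1,"dy":28.7,"dz":-3.6,"wz":43.2},{"dx":25.8,"dy":33.5,"dz":-4.2,"wz":50.4},{"dx":29.4,"dy":38.2,"dz":-4.8,"wz":57.6},{"dx":33.1,"dy":43,"dz":-5.4,"wz":64.8},{"dx":36.8,"dy":47.8,"dz":-6,"wz":72}]' 8.7 40
python3 - <<'E'
from h import *
im=arm.grab_frame("wrist");cv2.imwrite("pics/w1.png",im[:,:,::-1])
print(np.round(arm.calibration("wrist")["world_from_camera"],3).tolist())
marks("wrist",["pawl_hinge","pawl_edge","knob_top","press"])
to([0.50,-0.25,0.32],-93.6)
E
```

```text
[[-0.365, -0.9, -0.238, 0.31], [-0.931, 0.353, 0.091, 0.604], [0.002, 0.255, -0.967, 0.385], [0.0, 0.0, 0.0, 1.0]]
wrist pawl_hinge []
wrist pawl_edge []
wrist knob_top []
wrist press []
d cm [55.68 72.51 -9.34] w deg [-0.   0.  72.2] t 1.55 F [ 0.2 -0.7  0.3]$[0]: bad value
```

View pics/w1.png

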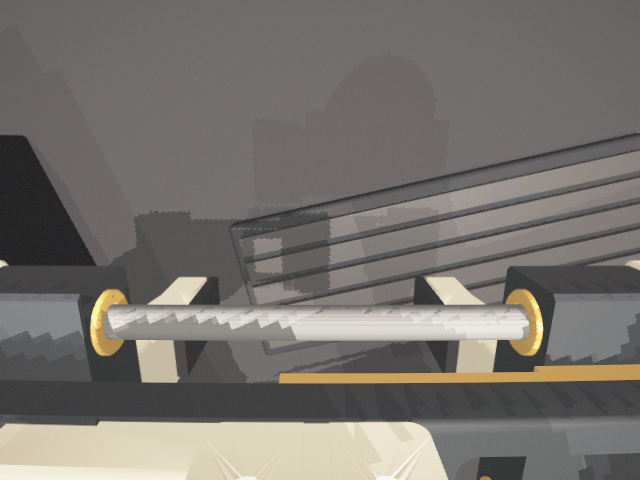

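The picture shows only the gripper over the dark rack, because the move was refused. I'll retry with all six keys in each row.

```bash
python3 -m crank '[{"dx":3.68,"dy":4.78,"dz":-0.6,"wx":0,"wy":0,"wz":7.2},{"dx":7.36,"dy":9.56,"dz":-1.2,"wx":0,"wy":0,"wz":14.4},{"dx":11.04,"dy":14.34,"dz":-1.8,"wx":0,"wy":0,"wz":21.6},{"dx":14.7,"dy":19.1,"dz":-2.4,"wx":0,"wy":0,"wz":28.8},{"dx":18.4,"dy":23.9,"dz":-3,"wx":0,"wy":0,"wz":36},{"dx":22.1,"dy":28.7,"dz":-3.6,"wx":0,"wy":0,"wz":43.2},{"dx":25.8,"dy":33.5,"dz":-4.2,"wx":0,"wy":0,"wz":50.4},{"dx":29.4,"dy":38.2,"dz":-4.8,"wx":0,"wy":0,"wz":57.6},{"dx":33.1,"dy":43,"dz":-5.4,"wx":0,"wy":0,"wz":64.8},{"dx":36.8,"dy":47.8,"dz":-6,"wx":0,"wy":0,"wz":72}]' 8.7 40
python3 - <<'E'
from h import *
to([0.51,-0.20,0.30],-93.6)
E
```

```text
t: 2.8
eef_pos: [0.4147, 0.0472, 0.2874]
ee_rot: [-3.14, 0.001, -1.634]
force: [1.4, 0.5, -0.1]
width: 0.0874
gripper_force: 0.0
d cm [ 24.07 -11.07  -1.27] w deg [-0.1  0.1 -0. ] t 2.8 F [ 1.4  0.5 -0.1]
```

```bash
python3 -m crank '[{"dx":4.8,"dy":-2.2,"dz":-0.3,"wx":0,"wy":0,"wz":0},{"dx":9.6,"dy":-4.4,"dz":-0.6,"wx":0,"wy":0,"wz":0},{"dx":14.4,"dy":-6.6,"dz":-0.9,"wx":0,"wy":0,"wz":0},{"dx":19.2,"dy":-8.8,"dz":-1.2,"wx":0,"wy":0,"wz":0},{"dx":22,"dy":-10.5,"dz":-1.2,"wx":0,"wy":0,"wz":0},{"dx":24,"dy":-11,"dz":-1.2,"wx":0,"wy":0,"wz":0},{"dx":24,"dy":-11,"dz":-1.2,"wx":0,"wy":0,"wz":0},{"dx":24,"dy":-11,"dz":-1.2,"wx":0,"wy":0,"wz":0},{"dx":24,"dy":-11,"dz":-1.2,"wx":0,"wy":0,"wz":0},{"dx":24,"dy":-11,"dz":-1.2,"wx":0,"wy":0,"wz":0}]'
python3 - <<'E'
from h import *
im=arm.grab_frame("wrist");cv2.imwrite("pics/w2.png",im[:,:,::-1])
marks("wrist",["rod_grip","rod_tip","rod","tray","nut"])
E
```

```text
t: 4.05
eef_pos: [0.51, -0.1965, 0.2989]
ee_rot: [-3.141, 0.0, -1.629]
force: [-0.8, 0.1, 0.2]
width: 0.087
gripper_force: 0.0
wrist rod_grip [([0.5139, -0.3036, 0.0145], 0.58)]
wrist rod_tip [([0.525, -0.1419, 0.0137], 0.57)]
wrist rod [([0.513, -0.3308, 0.0051], 0.91)]
wrist tray [([0.5186, -0.2554, 0.0007], 0.87), ([0.5294, -0.1404, 0.0109], 0.44)]
wrist nut [([0.5732, -0.1493, 0.0085], 0.74)]
```

View pics/w2.png

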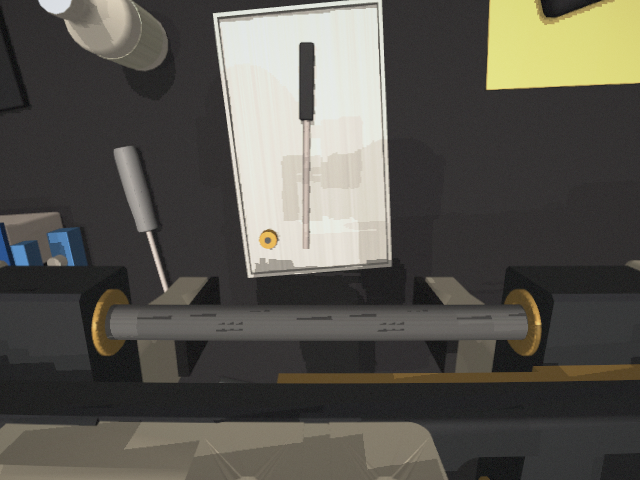

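The rod is in the tray: handle from (307,43) to (306,121), shaft tip at (306,248), nut at (268,240). This close view confirms the choice.

Run:
```python
from h import *
from scipy.optimize import least_squares
for n,w,s,z in(("back",(307,43),(232,275.5),.016),("junction",(306.5,121),(262,271.5),.014),("tip",(306,248),(320,265),.012)):
    def ray(c,p):
        a=pix(c,*p,0.0);b=pix(c,*p,0.1);d=(b-a)/np.linalg.norm(b-a);return a,d
    (a,d),(b,e)=ray("wrist",w),ray("scene",s)
    k=np.linalg.lstsq(np.c_[d,-e],b-a,rcond=None)[0]
    print(n,pix("wrist",*w,z).round(4),pix("scene",*s,z).round(4),'tri',((a+d*k[0]+b+e*k[1])/2).round(4))
a=pix("wrist",307,43,.016);t=pix("wrist",306,248,.012)
print(np.linalg.norm((t-a)[:2]),np.degrees(np.arctan2(*(t-a)[[1,0]])))
for p in((217,14),(381,3),(391,264),(248,277)):print(pix("wrist",*p,.012).round(4))
c=a+(t-a)*65/230; print("grip",c)
to([c[0],c[1],.05],-93.6)
```

```text
back [ 0.5093 -0.3671  0.016 ] [ 0.5137 -0.363   0.016 ] tri [ 0.5101 -0.3653  0.0131]
junction [ 0.5151 -0.2869  0.014 ] [ 0.5186 -0.2868  0.014 ] tri [ 0.5152 -0.2867  0.0099]
tip [ 0.5254 -0.1382  0.012 ] [ 0.5341 -0.1371  0.012 ] tri [ 0.5259 -0.135   0.0017]
0.22949494456887623 85.96307366996126
[ 0.6033 -0.4027  0.012 ]
[ 0.4285 -0.4028  0.012 ]
[ 0.4214 -0.1113  0.012 ]
[ 0.6005 -0.1048  0.012 ]
grip [ 0.51383726 -0.30239423  0.01486957]
d cm [10.5  -1.   24.86] w deg [-0.   0.   0.2] t 4.35 F [-0.2 -0.1  0.3]
```

```bash
python3 -m crank '[{"dx":3.5,"dy":-0.3,"dz":4,"wx":0,"wy":0,"wz":0.4},{"dx":7,"dy":-0.7,"dz":9,"wx":0,"wy":0,"wz":0.4},{"dx":9.5,"dy":-1,"dz":14,"wx":0,"wy":0,"wz":0.4},{"dx":10.5,"dy":-1,"dz":19,"wx":0,"wy":0,"wz":0.4},{"dx":10.5,"dy":-1,"dz":23,"wx":0,"wy":0,"wz":0.4},{"dx":10.5,"dy":-1,"dz":25,"wx":0,"wy":0,"wz":0.4},{"dx":10.5,"dy":-1,"dz":26.5,"wx":0,"wy":0,"wz":0.4},{"dx":10.5,"dy":-1,"dz":27.5,"wx":0,"wy":0,"wz":0.4},{"dx":10.5,"dy":-1,"dz":28.3,"wx":0,"wy":0,"wz":0.4},{"dx":10.5,"dy":-1,"dz":28.8,"wx":0,"wy":0,"wz":0.4}]'
python3 - <<'E'
from h import *
to([.5143,-.3025,.007],-94)
im=arm.grab_frame("wrist");cv2.imwrite("pics/w3.png",im[:,:,::-1])
E
```

```text
t: 5.6
eef_pos: [0.5141, -0.3026, 0.0106]
ee_rot: [-3.141, -0.0, -1.637]
force: [0.3, 0.1, -0.4]
width: 0.0871
gripper_force: 0.0
d cm [-0.01 -0.02  0.36] w deg [-0.  -0.   0.2] t 5.6 F [ 0.3  0.1 -0.4]
```

View pics/w3.png

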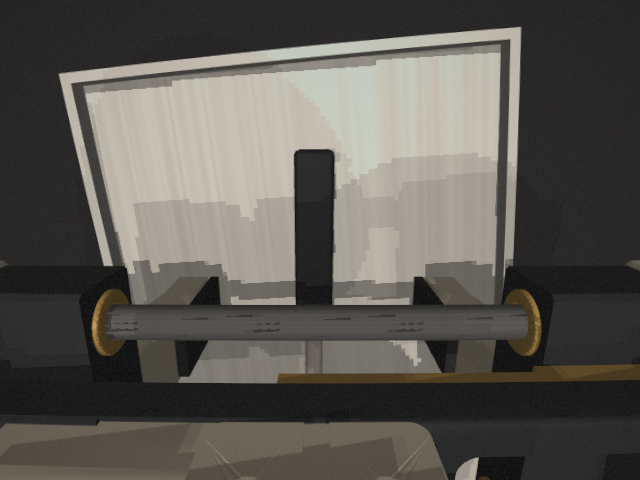

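The handle (295–333, 150–300) sits centred between the fingers. Next I lower 3 mm and close.

```bash
python3 -m crank '[{"dx":0,"dy":0,"dz":0.3,"wx":0,"wy":0,"wz":0},{"dx":0,"dy":0,"dz":0.3,"wx":0,"wy":0,"wz":0},{"dx":0,"dy":0,"dz":0.3,"wx":0,"wy":0,"wz":0},{"dx":0,"dy":0,"dz":0.3,"wx":0,"wy":0,"wz":0},{"dx":0,"dy":0,"dz":0.3,"wx":0,"wy":0,"wz":0},{"dx":0,"dy":0,"dz":0.3,"wx":0,"wy":0,"wz":0},{"dx":0,"dy":0,"dz":0.3,"wx":0,"wy":0,"wz":0},{"dx":0,"dy":0,"dz":0.3,"wx":0,"wy":0,"wz":0},{"dx":0,"dy":0,"dz":0.3,"wx":0,"wy":0,"wz":0},{"dx":0,"dy":0,"dz":0.3,"wx":0,"wy":0,"wz":0}]' 0 40
python3 - <<'E'
from h import *
# press fit from earlier marks: hinge, edge, knob, origin
P=np.array([[0,0,0],[30,-52,90],[-19,-74,148],[0,66,189]])/1000
W=np.array([[.5905,.1635,0],[.602,.101,.0885],[.554,.097,.154],[.609,.2255,.1885]])
a=P[:,:2]-P[:,:2].mean(0);b=W[:,:2]-W[:,:2].mean(0)
th=np.arctan2((a[:,0]*b[:,1]-a[:,1]*b[:,0]).sum(),(a*b).sum())
Rz=R.from_euler('z',th).as_matrix()[:2,:2];t=W[:,:2].mean(0)-Rz@P[:,:2].mean(0)
print(np.degrees(th),t,(P[:,:2]@Rz.T+t-W[:,:2]).round(4).tolist())
E
```

```text
t: 6.9
eef_pos: [0.5138, -0.3026, 0.0076]
ee_rot: [-3.141, -0.0, -1.637]
force: [-0.4, -0.7, -0.1]
width: 0.0156
gripper_force: 40.0
-16.525943240804647 [0.59050534 0.1619126 ] [[0.0, -0.0016], [0.0025, 0.0025], [-0.0028, -0.0006], [0.0003, -0.0003]]
```

Run:
```python
import cv2,numpy as np
a=cv2.imread("pics/scene0.png")[190:300,390:500];b=cv2.imread("pics/side0.png")[140:265,175:300]
o=np.hstack([cv2.resize(a,(400,400),interpolation=cv2.INTER_CUBIC),cv2.resize(b,(400,400),interpolation=cv2.INTER_CUBIC)])
o=np.clip(o.astype(float)*1.6,0,255).astype(np.uint8)
cv2.imwrite("pics/crop1.png",o)
```

```text
(no output)
```

View pics/crop1.png

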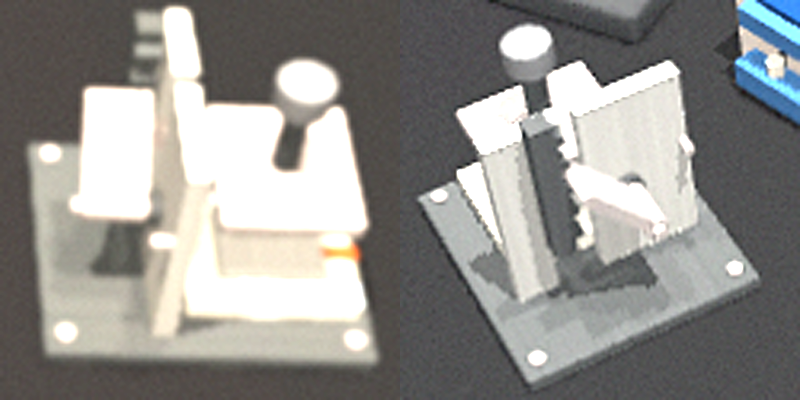

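The crop shows the press with three base corners visible in each view. In scene they are (398,230), (403,287) and (494,287); in side they are (181,202), (215,258) and (287,227). The knob top is at (474,211) in scene and (214,153) in side.

Run:
```python
from h import *
from scipy.optimize import least_squares
S=lambda x,y:((x+.5)*.275-.5+390,(y+.5)*.275-.5+190)
D=lambda x,y:((x-400+.5)*.3125-.5+175,(y+.5)*.3125-.5+140)
obs=[("scene",S(28,145),(-.1,-.095,.015)),("scene",S(47,352),(.1,-.095,.015)),("scene",S(377,353),(.1,.135,.015)),("scene",S(308,80),(0,.066,.188)),
("side",D(420,198),(-.1,.135,.015)),("side",D(530,377),(-.1,-.095,.015)),("side",D(758,280),(.1,-.095,.015)),("side",D(527,41),(0,.066,.188))]
cal={c:arm.calibration(c) for c in("scene","side")}
w=[pix(c,*p,q[2],cal=cal[c]) for c,p,q in obs]
def f(v,full=False):
    r=R.from_euler('z',v[2]).as_matrix()
    return np.concatenate([(r@np.array(q))[:2]+v[:2]-a[:2] for (_,_,q),a in zip(obs,w)])
s=least_squares(f,[.59,.162,-.29],loss='soft_l1',f_scale=.003)
print(s.x[:2],np.degrees(s.x[2]),(f(s.x)*1000).round(1).reshape(-1,2).tolist())
```

```text
[0.58844036 0.16152532] -16.254588685576564 [[-3.0, -0.8], [0.6, -2.3], [6.3, -1.5], [-1.9, -0.3], [-0.3, 5.7], [-4.0, -3.3], [5.6, 1.9], [0.4, 3.1]]
```

```bash
cat >> h.py <<'E'
O=np.array([.5895,.1617]);YAW=-16.4
def press(x,y,z):
    "press mm -> world m"
    return np.r_[R.from_euler('z',YAW,degrees=True).as_matrix()[:2,:2]@[x/1e3,y/1e3]+O,z/1e3]
def tip(x,y,z): 
    to(press(x,y-165,z-4.5),YAW-90)
E
python3 -c "
from h import *
tip(-22,-110,122)"
```

```text
d cm [-20.47   3.68 -10.99] w deg [-0.   0.  12.6] t 6.9 F [-0.4 -0.7 -0.1]
```

```bash
python3 -m crank '[{"dx":0,"dy":0,"dz":-2,"wx":0,"wy":0,"wz":0},{"dx":0,"dy":0,"dz":-5,"wx":0,"wy":0,"wz":0},{"dx":-2,"dy":0.4,"dz":-8,"wx":0,"wy":0,"wz":1},{"dx":-6,"dy":1,"dz":-10.5,"wx":0,"wy":0,"wz":4},{"dx":-10,"dy":1.9,"dz":-11,"wx":0,"wy":0,"wz":7},{"dx":-14.5,"dy":2.7,"dz":-11,"wx":0,"wy":0,"wz":10},{"dx":-18.5,"dy":3.4,"dz":-11,"wx":0,"wy":0,"wz":12},{"dx":-20.5,"dy":3.7,"dz":-11,"wx":0,"wy":0,"wz":12.6},{"dx":-20.5,"dy":3.7,"dz":-11,"wx":0,"wy":0,"wz":12.6},{"dx":-20.5,"dy":3.7,"dz":-11,"wx":0,"wy":0,"wz":12.6}]'
python3 - <<'E'
from h import *
a=arm.grab_frame("scene");marks("scene",["rod_tip","pawl_edge","pawl_hinge"])
b=arm.grab_frame("side");marks("side",["rod_tip","pawl_edge","pawl_hinge"])
o=np.hstack([cv2.resize(a[200:300,350:450],(400,400),interpolation=cv2.INTER_CUBIC),cv2.resize(b[140:265,175:300],(400,400),interpolation=cv2.INTER_CUBIC)])
cv2.imwrite("pics/crop2.png",np.clip(o[:,:,::-1].astype(float)*1.5,0,255).astype(np.uint8))
print("expected tip,edge,hinge",press(-22,-110,122).round(3),press(-19,-74,148).round(3),press(30,-52,90).round(3))
tip(-22,-56,122)
E
```

```text
t: 8.15
eef_pos: [0.4903, -0.0958, 0.1175]
ee_rot: [3.141, -0.0, -1.857]
force: [0.8, -0.3, -2.6]
width: 0.0155
gripper_force: 40.0
scene rod_tip [([0.5353, 0.0635, 0.1223], 0.81), ([0.4061, -0.5522, 0.0089], 0.64)]
scene pawl_edge [([0.5519, 0.097, 0.1495], 0.59)]
scene pawl_hinge [([0.5998, 0.103, 0.0862], 0.97)]
side rod_tip [([0.4024, -0.5533, 0.0062], 0.97), ([0.5375, 0.0611, 0.1203], 0.87)]
side pawl_edge [([0.6045, 0.0987, 0.0874], 0.49), ([0.5492, 0.0959, 0.1481], 0.44)]
side pawl_hinge [([0.6057, 0.0983, 0.0873], 0.62)]
expected tip,edge,hinge [0.537 0.062 0.122] [0.55  0.096 0.148] [0.604 0.103 0.09 ]
d cm [-5.41 -0.02 -0.  ] w deg [ 0.  -0.  -0.1] t 8.55 F [ 0.1  0.6 -1. ]
```

View pics/crop2.png

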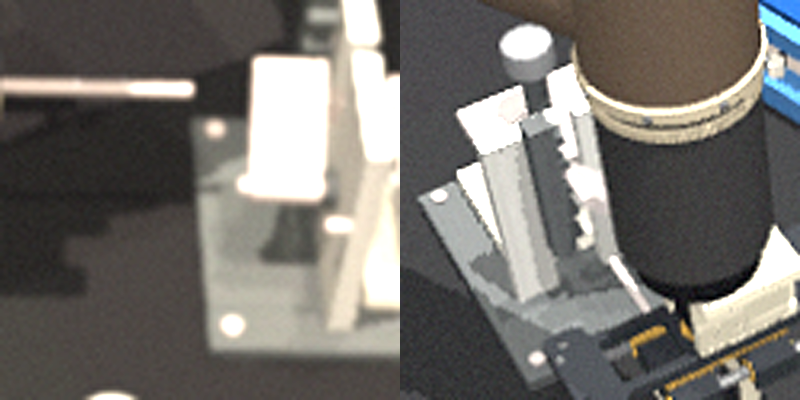

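The rod tip (190,88 in the left crop) is level with the pawl's upper part and pointing at it, and the marks agree with my pose to about 2 mm. Next I insert it.

```bash
python3 -m crank '[{"dx":-1,"dy":0,"dz":0,"wx":0,"wy":0,"wz":0},{"dx":-2,"dy":0,"dz":0,"wx":0,"wy":0,"wz":0},{"dx":-3,"dy":0,"dz":0,"wx":0,"wy":0,"wz":0},{"dx":-4,"dy":0,"dz":0,"wx":0,"wy":0,"wz":0},{"dx":-4.5,"dy":0,"dz":0,"wx":0,"wy":0,"wz":0},{"dx":-5,"dy":0,"dz":0,"wx":0,"wy":0,"wz":0},{"dx":-5.4,"dy":0,"dz":0,"wx":0,"wy":0,"wz":0},{"dx":-5.4,"dy":0,"dz":0,"wx":0,"wy":0,"wz":0},{"dx":-5.4,"dy":0,"dz":0,"wx":0,"wy":0,"wz":0},{"dx":-5.4,"dy":0,"dz":0,"wx":0,"wy":0,"wz":0}]'
python3 - <<'E'
from h import *
for p in((-14.2,-56,128.6),(1.7,-56,141.4),(21,-56,148),(41.3,-56,147.6),(51.2,-56,144.7)):tip(*p)
E
```

```text
t: 9.8
eef_pos: [0.5057, -0.0439, 0.1176]
ee_rot: [3.142, -0.0, -1.858]
force: [0.3, 0.0, 0.2]
width: 0.0155
gripper_force: 40.0
d cm [ 0.01 -0.82 -0.65] w deg [ 0. -0. -0.] t 9.8 F [0.3 0.  0.2]
d cm [ 0.01 -2.41 -1.93] w deg [ 0. -0. -0.] t 9.8 F [0.3 0.  0.2]
d cm [ 0.01 -4.34 -2.59] w deg [ 0. -0. -0.] t 9.8 F [0.3 0.  0.2]
d cm [ 0.   -6.37 -2.55] w deg [ 0. -0. -0.] t 9.8 F [0.3 0.  0.2]
d cm [ 0.   -7.36 -2.26] w deg [ 0. -0. -0.] t 9.8 F [0.3 0.  0.2]
```

```bash
python3 -m crank '[{"dx":0,"dy":-0.8,"dz":-0.65,"wx":0,"wy":0,"wz":0},{"dx":0,"dy":-1.6,"dz":-1.35,"wx":0,"wy":0,"wz":0},{"dx":0,"dy":-2.4,"dz":-1.95,"wx":0,"wy":0,"wz":0},{"dx":0,"dy":-3.4,"dz":-2.35,"wx":0,"wy":0,"wz":0},{"dx":0,"dy":-4.3,"dz":-2.6,"wx":0,"wy":0,"wz":0},{"dx":0,"dy":-5.3,"dz":-2.65,"wx":0,"wy":0,"wz":0},{"dx":0,"dy":-6.4,"dz":-2.55,"wx":0,"wy":0,"wz":0},{"dx":0,"dy":-7.3,"dz":-2.5,"wx":0,"wy":0,"wz":0},{"dx":0,"dy":-7.3,"dz":-2.5,"wx":0,"wy":0,"wz":0},{"dx":0,"dy":-7.3,"dz":-2.5,"wx":0,"wy":0,"wz":0}]'
python3 - <<'E'
from h import *
a=arm.grab_frame("scene");marks("scene",["rod_tip","pawl_edge"])
arm.grab_frame("side");marks("side",["pawl_edge"])
cv2.imwrite("pics/crop3.png",np.clip(cv2.resize(a[200:300,350:480],(650,500),interpolation=cv2.INTER_CUBIC)[:,:,::-1].astype(float)*1.2,0,255).astype(np.uint8))
phi=np.radians(130)-1.7
print("thrown edge",press(30+76*np.cos(phi),-74,90+76*np.sin(phi)).round(3))
E
```

```text
t: 11.05
eef_pos: [0.5755, -0.0644, 0.1423]
ee_rot: [3.141, -0.0, -1.858]
force: [-0.1, 0.8, -0.5]
width: 0.0155
gripper_force: 40.0
scene rod_tip [([0.4032, -0.5516, 0.0094], 0.86), ([0.622, 0.0955, 0.1456], 0.67)]
scene pawl_edge [([0.6588, 0.0623, 0.1343], 0.56)]
side pawl_edge [([0.654, 0.0647, 0.1303], 0.68), ([0.5912, 0.1601, 0.0016], 0.66)]
thrown edge [0.659 0.064 0.131]
```

View pics/crop3.png

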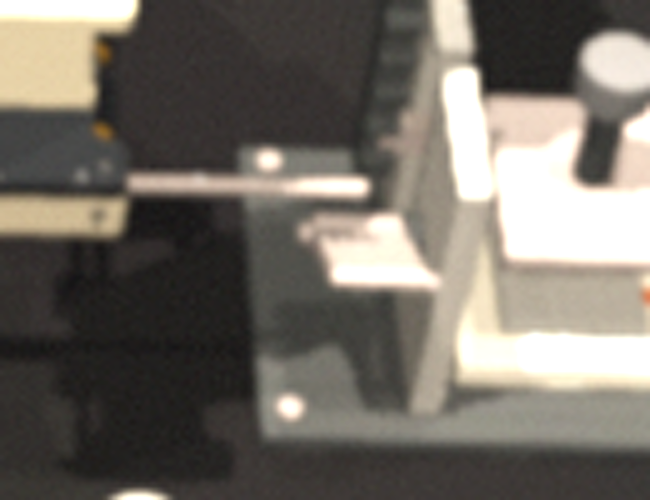

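The pawl is thrown back: it lies to the right of the hinge in the crop (330–440, 210–290), and its edge mark is at the stop position. The rod goes back to its tray now.

```bash
python3 -c "
from h import *
to([.5138,-.3026,.10],-93.8); to([.5138,-.3026,.008],-93.8)"
```

```text
d cm [24.61 -0.8   4.27] w deg [ -0.    0.  -12.6] t 11.3 F [ 0.2 -0.7 -0.3]
d cm [24.61 -0.8  13.47] w deg [ -0.    0.  -12.6] t 11.3 F [ 0.2 -0.7 -0.3]
```

```bash
python3 -m crank '[{"dx":4,"dy":0,"dz":0,"wx":0,"wy":0,"wz":0},{"dx":9,"dy":0,"dz":0,"wx":0,"wy":0,"wz":-1},{"dx":14,"dy":-0.3,"dz":0,"wx":0,"wy":0,"wz":-5},{"dx":19,"dy":-0.6,"dz":1,"wx":0,"wy":0,"wz":-9},{"dx":23,"dy":-0.8,"dz":3,"wx":0,"wy":0,"wz":-12},{"dx":24.6,"dy":-0.8,"dz":6,"wx":0,"wy":0,"wz":-12.6},{"dx":24.6,"dy":-0.8,"dz":9,"wx":0,"wy":0,"wz":-12.6},{"dx":24.6,"dy":-0.8,"dz":11,"wx":0,"wy":0,"wz":-12.6},{"dx":24.6,"dy":-0.8,"dz":12,"wx":0,"wy":0,"wz":-12.6},{"dx":24.6,"dy":-0.8,"dz":12.5,"wx":0,"wy":0,"wz":-12.6}]'
python3 -c "
from h import *
to([.5138,-.3026,.008],-93.8)"
```

```text
t: 12.55
eef_pos: [0.5141, -0.3026, 0.0175]
ee_rot: [3.142, -0.0, -1.637]
force: [0.4, -0.3, -1.7]
width: 0.0159
gripper_force: 40.0
d cm [0.   0.03 0.95] w deg [ 0. -0.  0.] t 12.55 F [ 0.4 -0.3 -1.7]
```

```bash
python3 -m crank '[{"dx":0,"dy":0,"dz":0.3,"wx":0,"wy":0,"wz":0},{"dx":0,"dy":0,"dz":0.5,"wx":0,"wy":0,"wz":0},{"dx":0,"dy":0,"dz":0.7,"wx":0,"wy":0,"wz":0},{"dx":0,"dy":0,"dz":0.85,"wx":0,"wy":0,"wz":0},{"dx":0,"dy":0,"dz":0.95,"wx":0,"wy":0,"wz":0},{"dx":0,"dy":0,"dz":0.95,"wx":0,"wy":0,"wz":0},{"dx":0,"dy":0,"dz":0.95,"wx":0,"wy":0,"wz":0},{"dx":0,"dy":0,"dz":0.95,"wx":0,"wy":0,"wz":0},{"dx":0,"dy":0,"dz":0.95,"wx":0,"wy":0,"wz":0},{"dx":0,"dy":0,"dz":0.95,"wx":0,"wy":0,"wz":0}]'
python3 -m crank '[{"dx":0,"dy":0,"dz":0,"wx":0,"wy":0,"wz":0},{"dx":0,"dy":0,"dz":0,"wx":0,"wy":0,"wz":0},{"dx":0,"dy":0,"dz":0,"wx":0,"wy":0,"wz":0},{"dx":0,"dy":0,"dz":0,"wx":0,"wy":0,"wz":0},{"dx":0,"dy":0,"dz":-1,"wx":0,"wy":0,"wz":0},{"dx":0,"dy":0,"dz":-3,"wx":0,"wy":0,"wz":0},{"dx":0,"dy":0,"dz":-8,"wx":0,"wy":0,"wz":0},{"dx":0,"dy":0,"dz":-14,"wx":0,"wy":0,"wz":0},{"dx":0,"dy":0,"dz":-20,"wx":0,"wy":0,"wz":0},{"dx":0,"dy":0,"dz":-26,"wx":0,"wy":0,"wz":0}]' 6
python3 - <<'E'
from h import *
im=arm.grab_frame("wrist");marks("wrist",["rod_grip","rod_tip","nut"]);cv2.imwrite("pics/w4.png",im[:,:,::-1])
arm.grab_frame("side");marks("side",["rod","rod_grip","rod_tip","nut","knob_top","pawl_edge"]);
arm.grab_frame("scene");marks("scene",["knob_top"])
k=press(0,66,240);print(k);to(k,-16.4);to(k,-106.4)
E
```

```text
t: 13.8
eef_pos: [0.5139, -0.3026, 0.0081]
ee_rot: [3.142, 0.0, -1.637]
force: [-0.0, 0.4, -1.7]
width: 0.0155
gripper_force: 40.0
t: 15.05
eef_pos: [0.5134, -0.3025, 0.2712]
ee_rot: [-3.14, -0.0, -1.637]
force: [1.2, -0.4, 0.6]
width: 0.0602
gripper_force: 0.0
wrist rod_grip [([0.5132, -0.3027, 0.0131], 0.67)]
wrist rod_tip []
wrist nut []
side rod [([0.584, -0.5768, 0.0009], 0.83), ([0.513, -0.3263, 0.0086], 0.65)]
side rod_grip [([0.5629, -0.5756, 0.0019], 0.66)]
side rod_tip [([0.5215, -0.1375, 0.0118], 0.74), ([0.4002, -0.5559, 0.0082], 0.7)]
side nut [([0.5699, -0.1483, 0.0024], 0.41)]
side knob_top [([0.6079, 0.2248, 0.1866], 0.61)]
side pawl_edge [([0.6565, 0.0657, 0.129], 0.56)]
scene knob_top [([0.6079, 0.2239, 0.1909], 0.56), ([0.525, -0.1369, 0.0107], 0.23)]
[0.60813454 0.22501472 0.24      ]
d cm [-53.27  -5.91   2.74] w deg [  0.1   0.1 -77.4] t 15.7 F [-0.5  0.2  0.6]
d cm [-53.27  -5.91   2.74] w deg [ 0.1  0.  12.6] t 15.7 F [-0.5  0.2  0.6]
```

```bash
python3 -m crank '[{"dx":-5,"dy":-0.6,"dz":-1,"wx":0,"wy":0,"wz":1},{"dx":-11,"dy":-1.2,"dz":-1,"wx":0,"wy":0,"wz":2},{"dx":-17,"dy":-1.9,"dz":-1,"wx":0,"wy":0,"wz":4},{"dx":-23,"dy":-2.6,"dz":-1,"wx":0,"wy":0,"wz":6},{"dx":-29,"dy":-3.3,"dz":-1,"wx":0,"wy":0,"wz":8},{"dx":-35,"dy":-4,"dz":-1,"wx":0,"wy":0,"wz":10},{"dx":-41,"dy":-4.6,"dz":-1,"wx":0,"wy":0,"wz":11},{"dx":-47,"dy":-5.3,"dz":-1,"wx":0,"wy":0,"wz":12},{"dx":-51.5,"dy":-5.8,"dz":-1,"wx":0,"wy":0,"wz":12.6},{"dx":-53.3,"dy":-5.9,"dz":-1,"wx":0,"wy":0,"wz":12.6}]' 0 40
python3 -c "
from h import *
to([.608,.225,.2],-106.4);to([.608,.225,.139],-106.4)"
```

```text
t: 16.95
eef_pos: [0.6082, 0.2277, 0.277]
ee_rot: [3.141, -0.001, -1.855]
force: [-0.3, -0.6, -0.5]
width: 0.0003
gripper_force: 0.0
d cm [ 0.26 -0.06  7.7 ] w deg [ 0.  -0.1  0.1] t 16.95 F [-0.3 -0.6 -0.5]
d cm [ 0.25 -0.07 13.8 ] w deg [ 0.  -0.1  0.1] t 16.95 F [-0.3 -0.6 -0.5]
```

```bash
python3 -m crank '[{"dx":0,"dy":0,"dz":2.5,"wx":0,"wy":0,"wz":0},{"dx":0,"dy":0,"dz":5,"wx":0,"wy":0,"wz":0},{"dx":0,"dy":0,"dz":7,"wx":0,"wy":0,"wz":0},{"dx":0,"dy":0,"dz":8,"wx":0,"wy":0,"wz":0},{"dx":0,"dy":0,"dz":8.4,"wx":0,"wy":0,"wz":0},{"dx":0,"dy":0,"dz":8.8,"wx":0,"wy":0,"wz":0},{"dx":0,"dy":0,"dz":9.2,"wx":0,"wy":0,"wz":0},{"dx":0,"dy":0,"dz":9.6,"wx":0,"wy":0,"wz":0},{"dx":0,"dy":0,"dz":10,"wx":0,"wy":0,"wz":0},{"dx":0,"dy":0,"dz":10.4,"wx":0,"wy":0,"wz":0}]'
python3 -c "
from h import *
to([.608,.225,.145],-106.4)"
```

```text
t: 18.2
eef_pos: [0.6086, 0.2254, 0.1749]
ee_rot: [-3.14, 0.001, -1.857]
force: [-1.6, -0.3, 4.1]
width: 0.0007
gripper_force: 2.5
d cm [0.06 0.05 2.99] w deg [-0.1  0.   0. ] t 18.2 F [-1.6 -0.3  4.1]
```

```bash
python3 -m crank '[{"dx":0,"dy":0,"dz":0.3,"wx":0,"wy":0,"wz":0},{"dx":0,"dy":0,"dz":0.6,"wx":0,"wy":0,"wz":0},{"dx":0,"dy":0,"dz":0.9,"wx":0,"wy":0,"wz":0},{"dx":0,"dy":0,"dz":1.2,"wx":0,"wy":0,"wz":0},{"dx":0,"dy":0,"dz":1.5,"wx":0,"wy":0,"wz":0},{"dx":0,"dy":0,"dz":1.8,"wx":0,"wy":0,"wz":0},{"dx":0,"dy":0,"dz":2.1,"wx":0,"wy":0,"wz":0},{"dx":0,"dy":0,"dz":2.4,"wx":0,"wy":0,"wz":0},{"dx":0,"dy":0,"dz":2.7,"wx":0,"wy":0,"wz":0},{"dx":0,"dy":0,"dz":3,"wx":0,"wy":0,"wz":0}]'
```

```text
t: 19.45
eef_pos: [0.6086, 0.2254, 0.144]
ee_rot: [-3.141, 0.0, -1.857]
force: [2.3, 1.0, 4.2]
width: 0.0006
gripper_force: 2.4
```

```bash
python3 -m crank '[{"dx":0,"dy":0,"dz":0.1,"wx":0,"wy":0,"wz":0},{"dx":0,"dy":0,"dz":0.2,"wx":0,"wy":0,"wz":0},{"dx":0,"dy":0,"dz":0.28,"wx":0,"wy":0,"wz":0},{"dx":0,"dy":0,"dz":0.35,"wx":0,"wy":0,"wz":0},{"dx":0,"dy":0,"dz":0.4,"wx":0,"wy":0,"wz":0},{"dx":0,"dy":0,"dz":0.43,"wx":0,"wy":0,"wz":0},{"dx":0,"dy":0,"dz":0.46,"wx":0,"wy":0,"wz":0},{"dx":0,"dy":0,"dz":0.48,"wx":0,"wy":0,"wz":0},{"dx":0,"dy":0,"dz":0.5,"wx":0,"wy":0,"wz":0},{"dx":0,"dy":0,"dz":0.5,"wx":0,"wy":0,"wz":0}]'
```

```text
t: 20.7
eef_pos: [0.6083, 0.2253, 0.1393]
ee_rot: [-3.141, 0.0, -1.857]
force: [2.3, 0.3, 5.7]
width: 0.0002
gripper_force: 2.9
```

```bash
python3 -m crank '[{"dx":0,"dy":0,"dz":0.02,"wx":0,"wy":0,"wz":0},{"dx":0,"dy":0,"dz":0.04,"wx":0,"wy":0,"wz":0},{"dx":0,"dy":0,"dz":0.06,"wx":0,"wy":0,"wz":0},{"dx":0,"dy":0,"dz":0.08,"wx":0,"wy":0,"wz":0},{"dx":0,"dy":0,"dz":0.1,"wx":0,"wy":0,"wz":0},{"dx":0,"dy":0,"dz":0.1,"wx":0,"wy":0,"wz":0},{"dx":0,"dy":0,"dz":0.1,"wx":0,"wy":0,"wz":0},{"dx":0,"dy":0,"dz":0.1,"wx":0,"wy":0,"wz":0},{"dx":0,"dy":0,"dz":0.1,"wx":0,"wy":0,"wz":0},{"dx":0,"dy":0,"dz":0.1,"wx":0,"wy":0,"wz":0}]'
```

```text
t: 21.95
eef_pos: [0.6083, 0.2253, 0.1393]
ee_rot: [-3.141, 0.0, -1.857]
force: [-0.4, 0.9, 10.9]
width: 0.0005
gripper_force: 5.7
```

```bash
python3 -m crank '[{"dx":0,"dy":0,"dz":0.03,"wx":0,"wy":0,"wz":0},{"dx":0,"dy":0,"dz":0.06,"wx":0,"wy":0,"wz":0},{"dx":0,"dy":0,"dz":0.09,"wx":0,"wy":0,"wz":0},{"dx":0,"dy":0,"dz":0.12,"wx":0,"wy":0,"wz":0},{"dx":0,"dy":0,"dz":0.15,"wx":0,"wy":0,"wz":0},{"dx":0,"dy":0,"dz":0.15,"wx":0,"wy":0,"wz":0},{"dx":0,"dy":0,"dz":0.15,"wx":0,"wy":0,"wz":0},{"dx":0,"dy":0,"dz":0.15,"wx":0,"wy":0,"wz":0},{"dx":0,"dy":0,"dz":0.15,"wx":0,"wy":0,"wz":0},{"dx":0,"dy":0,"dz":0.15,"wx":0,"wy":0,"wz":0}]'
```

```text
t: 23.2
eef_pos: [0.6084, 0.2254, 0.1392]
ee_rot: [-3.14, 0.001, -1.857]
force: [-4.4, -0.8, 19.7]
width: 0.0006
gripper_force: 9.9
```

It has reached a hard stop at z = 0.139 with 20 N on it, so the platen is home. I'll back off upward and take a final look.

```bash
python3 -m crank '[{"dx":0,"dy":0,"dz":-0.3,"wx":0,"wy":0,"wz":0},{"dx":0,"dy":0,"dz":-1,"wx":0,"wy":0,"wz":0},{"dx":0,"dy":0,"dz":-3,"wx":0,"wy":0,"wz":0},{"dx":0,"dy":0,"dz":-6,"wx":0,"wy":0,"wz":0},{"dx":0,"dy":0,"dz":-10,"wx":0,"wy":0,"wz":0},{"dx":0,"dy":0,"dz":-14,"wx":0,"wy":0,"wz":0},{"dx":-3,"dy":0,"dz":-16,"wx":0,"wy":0,"wz":0},{"dx":-6,"dy":0,"dz":-16,"wx":0,"wy":0,"wz":0},{"dx":-8,"dy":0,"dz":-16,"wx":0,"wy":0,"wz":0},{"dx":-8,"dy":0,"dz":-16,"wx":0,"wy":0,"wz":0}]'
python3 - <<'E'
from h import *
b=arm.grab_frame("side");marks("side",["knob_top","pawl_edge","rod_tip","nut","jar","bottle","screwdriver"])
cv2.imwrite("pics/side9.png",b[:,:,::-1])
arm.grab_frame("scene");marks("scene",["knob_top","rod_tip","rod_grip","pawl_edge"])
E
```

```text
t: 24.45
eef_pos: [0.6304, 0.3029, 0.2947]
ee_rot: [3.139, -0.002, -1.856]
force: [-0.4, -0.1, -0.2]
width: 0.0003
gripper_force: 0.0
side knob_top [([0.6106, 0.2272, 0.1374], 0.61)]
side pawl_edge [([0.6551, 0.0651, 0.1311], 0.83)]
side rod_tip [([0.4009, -0.5538, 0.0086], 0.89), ([0.525, -0.136, 0.0111], 0.66)]
side nut [([0.5696, -0.1481, 0.0051], 0.39)]
side jar [([0.7106, -0.0426, 0.0006], 0.8)]
side bottle [([0.699, -0.3849, 0.0027], 0.66)]
side screwdriver [([0.7224, -0.1747, 0.001], 0.85)]
scene knob_top [([0.6067, 0.2246, 0.1417], 0.73), ([0.5147, -0.3278, 0.0079], 0.66)]
scene rod_tip [([0.4042, -0.5532, 0.0065], 0.91), ([0.603, 0.1046, 0.094], 0.66)]
scene rod_grip [([0.5154, -0.3082, 0.0123], 0.77), ([0.562, -0.5731, 0.0097], 0.54)]
scene pawl_edge [([0.6631, 0.0631, 0.1348], 0.49)]
```

View pics/side9.png

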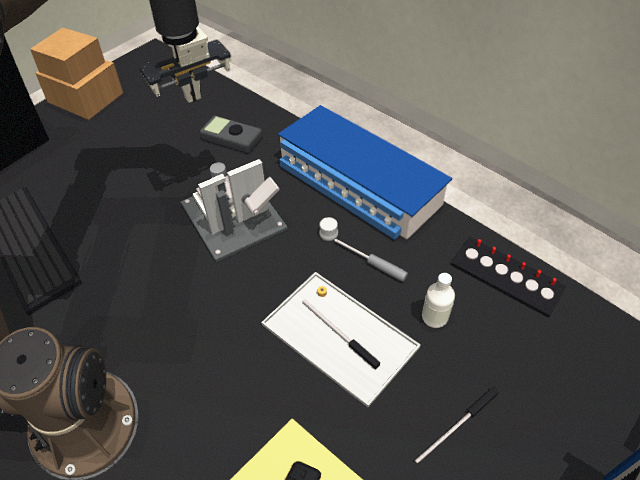

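The picture shows the rod back in the tray (305,303 to 378,362), the pawl thrown back (262,197), the knob down (217,170), and the nut and other items where they were.

```bash
python3 -c "
from station import arm
print(arm.job_done())"
```

```text
the job is handed in; nothing more can be done
None
```

The job is handed in at about 25 s of the 48 s allowed: the rod threw the pawl back to its stop, the platen was pressed home (knob top at 139 mm), the rod is back in its tray, and nothing else on the bench was moved.

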